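# Set the lid set on the spice tin and draw off its outer lid

### The arm

A 7-joint arm with a two-finger parallel gripper is mounted at the origin on a cart in front of the work surface, level with it; the furniture and walls round the work are solid. World frame = base frame: x ahead of the robot, y to its left, z up, the work surface at z = 0. Lengths are in mm, angles in degrees, forces in N, time in s.
With the tool pointing down it reaches from about 350 to 775 mm from the base axis. Payload 3.1 kg.
Tool frame: the origin (TCP) lies midway between the tips of the shut fingers; the grasp point (between the pads) lies 19 mm behind it (r.tcp_to_grasp is the y of the grasp point in the tool frame, in mm); y points along the fingers, x is the direction in which the jaws open and shut, and the axes are right-handed (so a half turn about y gives the same grasp; the last joint's range is limited). The gripper opens to 85 mm and grips with 20 to 120 N. Pads are 22 mm wide; open, the fingers measure 114 mm over their backs; the gripper's body (76 mm by 85 mm) begins 54 mm behind the grasp point. The pads swing forward as they close: fully open they stand 13 mm farther back than shut.
Start: joints at [-68.337, 17.813, 0.802, 86.603, -0.252, 75.585, -1.558], TCP at [224.144, 502.272, 231.304] pointing down, gripper open.
Joint ranges: [-154.91, 154.91], [-16.99, 109.72], [-72.82, 74.43], [7.12, 147.25], [-82.49, 262.49], [11.32, 116.49], [-174.64, 174.64]. Speed limits (degrees/s): [159.86, 159.86, 180, 180, 180, 180, 180].

### API

Orientations are given as a 3x3 rotation matrix whose columns are the frame's x, y, z axes.
In Python, from plant import r gives the robot as it stands.
- The arm moves only by the tool apply_moves, never from a script. Its argument "moves" is a list that holds one entry, the list of rows, each a list of 7 numbers: the opening, from 0 (shut) to 1 (fully open), then the shift along the tool's x, y, z in cm, then the turn, a rotation vector about the tool's x, y, z in rad. A call has exactly 8 rows; each row is the pose to reach, as a shift and turn from the pose commanded when the call began, along the tool's axes at that moment; what a row does not reach only later rows make up. A row lasts 1/8 s, in which the tool goes at most 62.5 mm and 10.7 degrees, less where a joint would pass 70% of its speed; a pose out of reach is approached as far as the arm can. A call with a gripper value outside its range is refused whole. The fingers move at their own pace and stop on an object; "grip_force" is the grip in N (left out, the last holds). Time passes only in rows, so rows that repeat a pose let the fingers close, or fill a call up. It gives the time, the measured TCP pose, the force and the opening at its end, in the units of the state.
- r.get_obs(): the state, without advancing time (a new reading comes with each control period).
- r.get_image(name): name is "scene" or "side" or "wrist"; returns the picture (480x640x3 uint8, blue, green, red); there is no depth.
- r.camera_info(name): a dict with "camera_matrix" (3x3 intrinsics, pixels), "k1" (the pictures are not rectified: a ray, as slopes to the right and down, at radius r is drawn at 1 + k1 r^2 times it, then the intrinsics apply), "R" (3x3) and "t" (3): a world point X has camera coordinates R X + t; the wrist camera has in their place "tool_from_camera" (4x4, takes a point from camera to tool coordinates, whose origin is the TCP and whose axes are the tool frame's). Camera axes: x right, y down, z forward; pixel columns grow to the right and rows downward; lengths in mm; the calibration is good to about 2 mm. A picture is of the moment at which its call begins: read the wrist's pose just before it. camera_info takes no time and is no camera call.
- r.sign_off(): hands the job in, once; it reports no verdict.
The state is a dict: "clock": time; "joint_pos": joint angles; "dq": joint speeds; "tau": joint torques, N m; "position": TCP position; "orientation": TCP orientation; "force": force on the tool from outside, world axes, zero at the start; "moment": the same for the moment, N m; "finger_gap": opening from 0.0 (shut) to 1.0 (fully open).
Only numpy, scipy, OpenCV 4.12 (cv2) and the standard library are available. Lean on these libraries where they do the work, as an engineer would, in place of code of your own. Each camera call takes 0.05 s, during which the arm holds its last target. There are 200 camera calls.

### The job

Push the square green tin along the worktop until it sits snug against both rails of the aluminium corner stop. Then pick up the pair of nested lids together by the black knob, set them gently on the tin with the inner lid fully seated in its mouth, let go of the knob, take the outer lid alone by its steel collar and lift it straight off, leaving the inner lid seated and the tin against the stop. Finish still gripping the outer lid, level and straight above the tin, completely clear of the knob; do not put it down, and leave the spice jars and the herb cup alone.

Things in the scene. Friction and masses are not known exactly. Their poses are not given: they have to be found in the camera images.
- corner_stop: Fixed L-shaped aluminium corner stop. Origin: inner corner of its two stop faces, at worktop height; z up. One rail lies along -x (stop face: plane y = 0), the other along -y (stop face: plane x = 0); each 130 mm long, 14 mm thick outside the face, 22 mm high. The tin belongs in x < 0, y < 0; home, its centre is at x = y = -48 mm, its sides parallel to the rails.
- tin: Square green tin, 0.3 to 0.7 kg, 96 x 96 mm body 56 mm high, round steel neck (80 mm outside, 74 mm inside) up to the rim at 66 mm. Origin: centre of underside; x, y along its sides, z up. Starts 27 to 52 mm (centre, along each axis) short of home, turned up to 0.2 rad. Too wide to grasp; slides under 2 to 8 N, press home with about 14 N, low (under 30 mm); askew, push its lagging side.
- inner_lid: Steel inner lid, about 0.2 kg: flange 84 mm across, 4 mm thick; plug below it 68 mm across, 14 mm deep, tapered foot (3 mm play in the mouth); black upright knob, 22 mm diameter, 4 to 58 mm above the origin. Origin: centre of the flange's underside, which rests on the tin's rim (66 mm above the tin's origin); z up. Starts standing on its plug on the worktop.
- outer_lid: Green outer lid, about 0.12 kg: plate 100 mm across, 4 mm thick; skirt 10 mm below the origin; steel collar 44 mm across, 4 to 26 mm above it, bored 29 mm right through: the black knob stands up in it. Origin: centre of plate's underside, resting loose on the inner flange (4 mm above inner lid's origin); z up. Knob lifts both lids, collar only this one.
- collar_top (a point): Centre of the top of the outer lid's steel collar (26 mm above the outer lid's origin); the collar may be gripped anywhere in the 22 mm below it.
- knob_top (a point): Top centre of the inner lid's black knob. While the lids are nested the knob stands 28 mm above the collar's top, and those 28 mm are the part to grip.
- jar_red_cap: Bystander: spice jar with a red cap, 45 mm diameter, 106 mm high; origin at the centre of its underside. Not to be touched.
- jar_yellow_cap: Bystander: spice jar with a yellow cap, 42 mm diameter, 106 mm high; origin at the centre of its underside. Not to be touched.
- herb_cup: Bystander: round grey cup of herbs, 103 mm diameter, 75 mm high; origin at the centre of its underside. Not to be touched.

How it is judged:
By the outcome, as a careful person would: the job done as asked, in the order asked, and still so for the second after the job is handed in, while the arm keeps its last pose, push and grip.
It also fails if it takes over 72 s, if anything falls off the work surface, if the arm or the gripper's body presses on something with over 40 N, if the wrist force passes 120 N, or if a joint passes its speed limit or range.

## Working session

There is one attempt and no reset: what is moved stays moved. The work goes in short steps, Python scripts to look and compute and a tool call to move; the robot and the scene stay as the last step left them, time stands still between calls to the robot, and variables do not carry over. Pictures are saved under pics/ and viewed, about 8 in all and at most 12, crops included, and the job is handed in when it is done.

Besides the shell and the picture viewer there is one more tool, called as name(argument=value, ...) on one line, values as JSON. apply_moves: Moves the arm, as the interface text tells. Its arguments: {"type":"object","properties":{"moves":{"type":"array","items":{"type":"array","items":{"type":"array","items":{"type":"number"}}}},"grip_force":{"type":"number"}},"required":["moves"]}

```bash
ls; mkdir -p pics
python3 - <<'E'
from plant import r
import cv2
for n in("scene","side"):
    cv2.imwrite(f"pics/{n}0.png",r.get_image(n)); c=r.camera_info(n); print(n,c)
print(r.camera_info("wrist")); o=r.get_obs(); print(o["clock"],o["position"],o["orientation"],o["force"],r.tcp_to_grasp)
E
```

```text
pics
scene {'camera_matrix': array([[508.22396148,   0.        , 325.75136334],
       [  0.        , 508.22396148, 236.93802859],
       [  0.        ,   0.        ,   1.        ]]), 'k1': -0.14973034165536844, 'R': array([[ 0.85365457, -0.52079393,  0.00689706],
       [-0.27055091, -0.45470872, -0.848553  ],
       [ 0.4450574 ,  0.72250513, -0.52906544]]), 't': array([-404.79386599,  310.67177562,  496.23978029])}
side {'camera_matrix': array([[588.24911251,   0.        , 314.31698932],
       [  0.        , 588.24911251, 231.44870105],
       [  0.        ,   0.        ,   1.        ]]), 'k1': -0.03852832624980616, 'R': array([[ 0.99784793, -0.06387961,  0.01479546],
       [-0.0406387 , -0.77956641, -0.62499976],
       [ 0.05145878,  0.62305345, -0.78048471]]), 't': array([-573.24123703,  225.26683164,  791.40468468])}
{'camera_matrix': array([[429.79760804,   0.        , 318.4565351 ],
       [  0.        , 429.79760804, 244.12059971],
       [  0.        ,   0.        ,   1.        ]]), 'k1': -0.08755092995816645, 'tool_from_camera': array([[ 9.99999233e-01, -2.94356527e-05, -1.23853082e-03,
         3.60195980e-01],
       [ 1.17881094e-03, -2.84913917e-01,  9.58552383e-01,
        -1.42912022e+02],
       [-3.81090281e-04, -9.58553107e-01, -2.84913663e-01,
         7.28575990e+01],
       [ 0.00000000e+00,  0.00000000e+00,  0.00000000e+00,
         1.00000000e+00]])}
0.1 [223.88522258 501.64730754 230.3187575 ] [[ 4.07492057e-01 -7.89523908e-04 -9.13208410e-01]
 [ 9.13206238e-01 -1.99382880e-03  4.07492812e-01]
 [-2.14250655e-03 -9.99997701e-01 -9.14712425e-05]] [ 0.21389702 -0.04499389  0.33622924] -18.700000000000003
```

View pics/scene0.png

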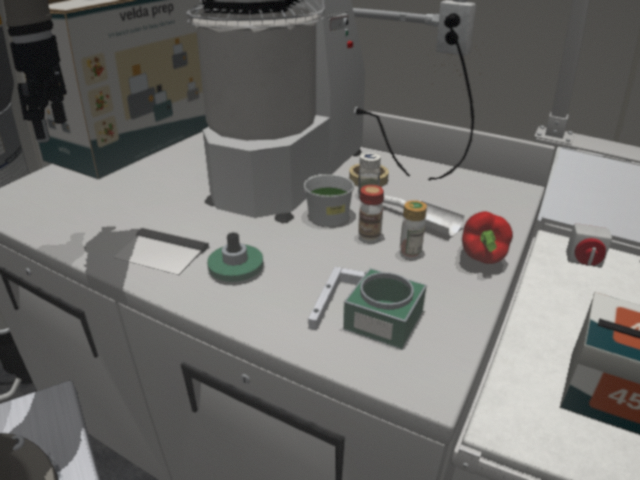

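View pics/side0.png

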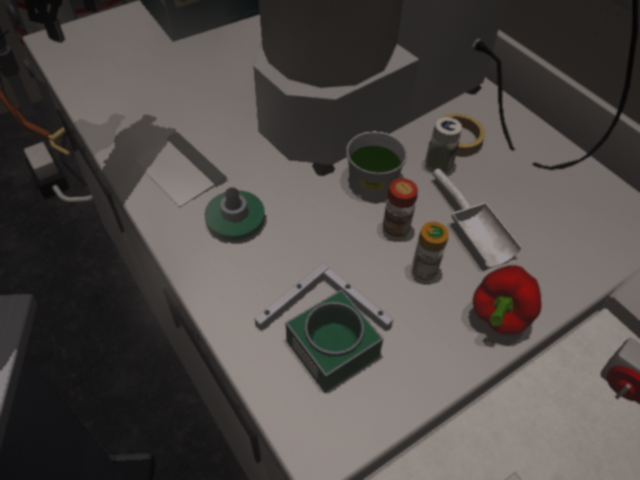

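The two views show the tin at (335,335) in side and inside the corner stop, the nested lids at (235,210), and the cup and jars beyond the stop. I'll zoom in to measure.

```bash
cat > h.py <<'E'
import numpy as np, cv2
from plant import r
def cam(n, obs=None):
    c=r.camera_info(n); K=c["camera_matrix"]
    if n=="wrist":
        T=c["tool_from_camera"]; Rt=np.array(obs["orientation"]); p=np.array(obs["position"])
        Rcw=Rt@T[:3,:3]; C=Rt@T[:3,3]+p; R=Rcw.T; t=-R@C
    else: R,t=np.array(c["R"]),np.array(c["t"])
    return K,np.array([c["k1"],0,0,0.]),R,t
def px2w(cm,uv,z):
    K,d,R,t=cm
    n=cv2.undistortPoints(np.array(uv,float).reshape(-1,1,2),K,d).reshape(-1,2)
    D=np.c_[n,np.ones(len(n))]@R; C=-R.T@t
    z=np.broadcast_to(z,len(n))
    return C+D*((z-C[2])/D[:,2])[:,None]
def w2px(cm,X):
    K,d,R,t=cm
    return cv2.projectPoints(np.array(X,float).reshape(-1,1,3),cv2.Rodrigues(R)[0],t,K,d)[0].reshape(-1,2)
def totool(o,v): return np.array(o["orientation"]).T@np.array(v)
E
python3 - <<'E'
import cv2
a=cv2.imread("pics/side0.png")[170:400,195:425]
cv2.imwrite("pics/c1.png",cv2.resize(cv2.convertScaleAbs(a,alpha=1.5),(598,598),interpolation=cv2.INTER_CUBIC))
E
```

```text
(no output)
```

View pics/c1.png

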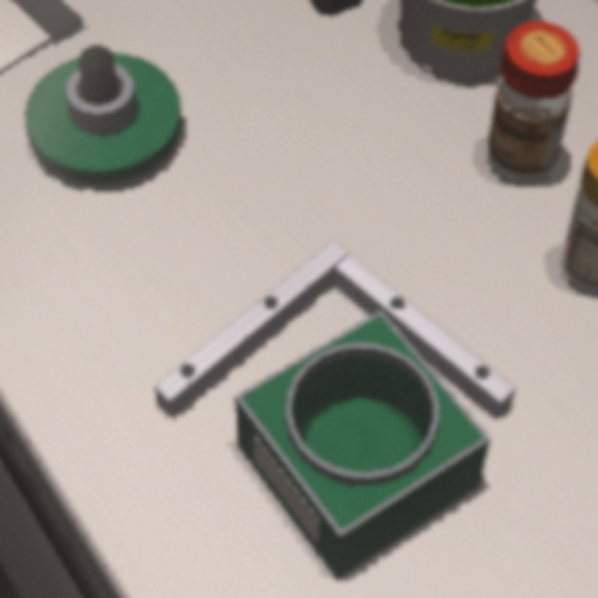

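The crop (scale 2.6, offset 195,170) shows the rails' outer corner at (336,243), rail ends at (158,390) and (514,392), the tin's top corners at (382,315), (238,400), (340,532), (487,440), and the knob top at (97,55).

Run:
```python
from h import *
from scipy.optimize import least_squares
cm=cam("side"); f=lambda P:np.array(P)/2.6+[195,170]
def fit(obj,uv,x0):
    def X(p): c,s=np.cos(p[2]),np.sin(p[2]); o=np.array(obj,float); return np.c_[p[0]+c*o[:,0]-s*o[:,1],p[1]+s*o[:,0]+c*o[:,1],o[:,2]]
    q=least_squares(lambda p:(w2px(cm,X(p))-f(uv)).ravel(),x0,x_scale=[10,10,.1]); print(q.x[:2].round(1),np.degrees(q.x[2]).round(2),"res px",q.fun.round(1)); return q.x
c0=px2w(cm,f([[336,243]]),22)[0]
s=fit([[14,14,22],[-130,14,22],[-130,0,22],[14,-130,22],[0,-130,22],[0,0,22]],[[336,243],[158,390],[170,401],[514,392],[500,405],[338,263]],[c0[0],c0[1],.8])
g=px2w(cm,f([[362,411]]),66)[0]
t=fit([[48,48,56],[-48,48,56],[-48,-48,56],[48,-48,56]],[[382,315],[238,400],[340,532],[487,440]],[g[0],g[1],.8])
print("rim",g)
R=np.array([[np.cos(s[2]),-np.sin(s[2])],[np.sin(s[2]),np.cos(s[2])]])
print("tin in stop",R.T@(t[:2]-s[:2]),np.degrees(t[2]-s[2]),"home",s[:2]+R@[-48,-48])
print("plate LR",px2w(cm,f([[27,113],[182,113],[104,53],[104,172]]),22))
print("knob",px2w(cm,f([[97,55]]),72),"collar",px2w(cm,f([[100,88]]),44))
print("jars", px2w(cm,[[403,190],[433,233]],106),px2w(cm,[[376,155]],75))
print(r.get_obs()["orientation"])
```

```text
[599.4 158.4] 41.01 res px [-0.2 -1.  -1.6 -1.4  0.2  0.4  1.7 -0.5  0.8  0.5 -0.9  1.7]
[603.2  38.2] 30.91 res px [-0.2 -1.3 -1.  -1.1 -0.   1.8  1.3  0.1]
rim [602.84353946  37.12694985  66.        ]
tin in stop [-75.91660713 -93.21103526] -10.097681905259458 home [594.63146223  90.67186703]
plate LR [[411.4211625  288.17223367  22.        ]
 [510.17430007 283.05824252  22.        ]
 [459.40240929 337.74850231  22.        ]
 [461.44073381 237.55845328  22.        ]]
knob [[460.58187089 289.86041764  72.        ]] collar [[459.90368666 287.53719532  44.        ]]
jars [[724.92144622 247.64964918 106.        ]
 [755.05058051 161.74626295 106.        ]] [[700.61721814 357.8433536   75.        ]]
[[ 4.07492057e-01 -7.89523908e-04 -9.13208410e-01]
 [ 9.13206238e-01 -1.99382880e-03  4.07492812e-01]
 [-2.14250655e-03 -9.99997701e-01 -9.14712425e-05]]
```

```bash
cat >> h.py <<'E'
S=np.array([599.4,158.4]); A=np.radians(41.0); ex=np.array([np.cos(A),np.sin(A)]); ey=np.array([-np.sin(A),np.cos(A)])
def st(x,y): return S+ex*x+ey*y
from scipy.spatial.transform import Rotation as Ro
def go(p,yaw):
    """tool shift cm + turn rad to world TCP p, tool x at yaw deg, pointing down"""
    o=r.get_obs(); R=np.array(o["orientation"]); a=np.radians(yaw)
    G=np.array([[np.cos(a),0,-np.sin(a)],[np.sin(a),0,np.cos(a)],[0,-1,0]])
    print("t",round(o["clock"],2),"at",o["position"].round(1),"shift cm",(R.T@(np.array(p)-o["position"])/10).round(2),"turn",Ro.from_matrix(R.T@G).as_rotvec().round(3),"F",np.array(o["force"]).round(1))
E
python3 - <<'E'
from h import *
go([*st(-70,-178),160],41)
E
```

```text
t 0.1 at [223.9 501.6 230.3] shift cm [-29.88   7.1  -61.46] turn [ 0.001  0.436 -0.002] F [ 0.2 -0.   0.3]
```

apply_moves(moves=[[[0.45, -2.5, 0.3, -5.1, 0, 0.05, 0], [0.45, -5, 0.6, -10.2, 0, 0.1, 0], [0.45, -7.5, 0.9, -15.3, 0, 0.15, 0], [0.45, -10, 1.2, -20.5, 0, 0.2, 0], [0.45, -12.5, 1.5, -25.6, 0, 0.25, 0], [0.45, -15, 1.8, -30.7, 0, 0.3, 0], [0.45, -17.5, 2.1, -35.8, 0, 0.36, 0], [0.45, -20, 2.4, -41, 0, 0.436, 0]]])

```text
clock: 1.1
position: [517.6, 151.3, 206.9]
orientation: [[0.756, -0.001, -0.654], [0.654, 0.0, 0.756], [-0.0, -1.0, 0.001]]
force: [0.7, 0.4, 0.1]
finger_gap: 0.448
```

Run:
```python
from h import *
print(r.get_obs()["finger_gap"]);go([*st(-70,-178),20],41)
```

```text
0.44827999510333594
t 1.1 at [517.6 151.3 206.9] shift cm [ -0.3   18.67 -22.64] turn [-0.001 -0.002 -0.   ] F [0.7 0.4 0.1]
```

apply_moves(moves=[[[0.45, -0.1, 1, -5.6, 0, 0, 0], [0.45, -0.2, 2, -11.3, 0, 0, 0], [0.45, -0.3, 3, -17, 0, 0, 0], [0.45, -0.3, 4, -22.6, 0, 0, 0], [0.45, -0.3, 9, -22.6, 0, 0, 0], [0.45, -0.3, 14, -22.6, 0, 0, 0], [0.45, -0.3, 18, -22.6, 0, 0, 0], [0.45, -0.3, 19.3, -22.6, 0, 0, 0]]])

```text
clock: 2.1
position: [659.9, -19.7, 10.3]
orientation: [[0.755, -0.007, -0.656], [0.656, 0.0, 0.755], [-0.005, -1.0, 0.005]]
force: [-0.3, 0.4, -0.2]
finger_gap: 0.447
```

Run:
```python
from h import *
go([*st(-70,-107),14],41)
cv2.imwrite("pics/s1.png",cv2.resize(cv2.convertScaleAbs(r.get_image("side")[200:400,230:450],alpha=1.5),(660,600),interpolation=cv2.INTER_CUBIC))
```

```text
t 2.1 at [659.9 -19.7  10.3] shift cm [ 0.11 -0.33  6.71] turn [-0.005 -0.001 -0.005] F [-0.3  0.4 -0.2]
```

View pics/s1.png

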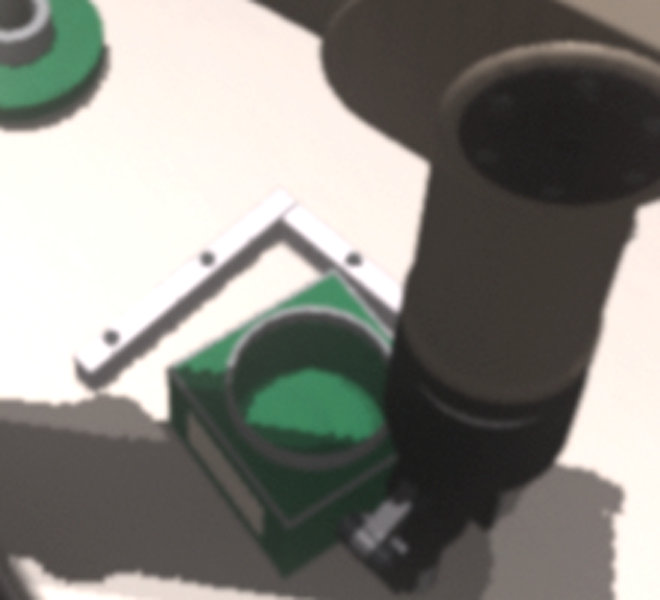

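The open fingers sit low at the tin's lower-right face with a small gap, rails untouched. Pushing towards +y of the stop.

apply_moves(moves=[[[0.45, 0.1, -0.3, 0.6, 0, 0, 0], [0.45, 0.1, -0.3, 1.2, 0, 0, 0], [0.45, 0.1, -0.3, 1.8, 0, 0, 0], [0.45, 0.1, -0.3, 2.5, 0, 0, 0], [0.45, 0.1, -0.3, 3.2, 0, 0, 0], [0.45, 0.1, -0.3, 3.9, 0, 0, 0], [0.45, 0.1, -0.3, 4.5, 0, 0, 0], [0.45, 0.1, -0.3, 5.0, 0, 0, 0]]])

```text
clock: 3.15
position: [630.9, 17.9, 17.5]
orientation: [[0.755, 0.0, -0.656], [0.656, -0.001, 0.755], [-0.0, -1.0, -0.001]]
force: [2.6, -2.5, 2.0]
finger_gap: 0.449
```

apply_moves(moves=[[[0.45, 0, 0, 0.3, 0, 0, 0], [0.45, 0, 0, 0.6, 0, 0, 0], [0.45, 0, 0, 0.8, 0, 0, 0], [0.45, 0, 0, 1.0, 0, 0, 0], [0.45, 0, 0, 1.2, 0, 0, 0], [0.45, 0, 0, 1.4, 0, 0, 0], [0.45, 0, 0, 1.6, 0, 0, 0], [0.45, 0, 0, 1.7, 0, 0, 0]]])

```text
clock: 4.15
position: [619.8, 31.4, 17.3]
orientation: [[0.755, 0.0, -0.656], [0.656, 0.0, 0.755], [0.0, -1.0, 0.0]]
force: [1.4, -2.2, 3.0]
finger_gap: 0.453
```

apply_moves(moves=[[[0.45, 0, 0, 0.1, 0, 0, 0], [0.45, 0, 0, 0.2, 0, 0, 0], [0.45, 0, 0, 0.3, 0, 0, 0], [0.45, 0, 0, 0.4, 0, 0, 0], [0.45, 0, 0, 0.4, 0, 0, 0], [0.45, 0, 0, 0.4, 0, 0, 0], [0.45, 0, 0, 0.4, 0, 0, 0], [0.45, 0, 0, 0.4, 0, 0, 0]]])

```text
clock: 5.15
position: [618.2, 33.8, 17.4]
orientation: [[0.755, 0.002, -0.656], [0.656, -0.001, 0.755], [0.001, -1.0, -0.002]]
force: [4.7, -3.2, 0.4]
finger_gap: 0.452
```

apply_moves(moves=[[[0.45, 0, 0, 0.1, 0, 0, 0], [0.45, 0, 0, 0.2, 0, 0, 0], [0.45, 0, 0, 0.3, 0, 0, 0], [0.45, 0, 0, 0.4, 0, 0, 0], [0.45, 0, 0, 0.5, 0, 0, 0], [0.45, 0, 0, 0.5, 0, 0, 0], [0.45, 0, 0, 0.5, 0, 0, 0], [0.45, 0, 0, 0.5, 0, 0, 0]]])

```text
clock: 6.15
position: [618.3, 34.2, 18.6]
orientation: [[0.756, 0.01, -0.655], [0.655, -0.005, 0.756], [0.004, -1.0, -0.01]]
force: [8.4, -6.6, 0.4]
finger_gap: 0.45
```

Run:
```python
from h import *
print(r.get_obs()["joint_pos"].round(0))
go([*st(-155,-48),110],-49)
go([*st(-155,-48),110],131)
go([*st(-70,-107),14],41)
```

```text
[-19.  37.  21.  91. -15.  54.  48.]
t 6.15 at [618.3  34.2  18.6] shift cm [-8.75 -9.23  5.71] turn [0.005 1.569 0.011] F [ 8.4 -6.6  0.4]
t 6.15 at [618.3  34.2  18.6] shift cm [-8.75 -9.23  5.71] turn [ 0.011 -1.573 -0.005] F [ 8.4 -6.6  0.4]
t 6.15 at [618.3  34.2  18.6] shift cm [-0.28  0.46 -0.08] turn [ 0.01  -0.002  0.004] F [ 8.4 -6.6  0.4]
```

apply_moves(moves=[[[0.45, 0, 0, -2, 0, 0, 0], [0.45, 0, -4.5, -3.5, 0, 0, 0], [0.45, 0, -9.5, -3.5, 0, -0.15, 0], [0.45, -2, -10, -2, 0, -0.32, 0], [0.45, -4, -10, 0, 0, -0.49, 0], [0.45, -6, -10, 2, 0, -0.66, 0], [0.45, -8, -10, 4, 0, -0.83, 0], [0.45, -9, -10, 5, 0, -1.0, 0]]])

```text
clock: 7.15
position: [508.8, 19.1, 115.9]
orientation: [[-0.151, -0.007, -0.988], [0.988, 0.002, -0.151], [0.003, -1.0, 0.007]]
force: [-0.5, 0.0, 0.1]
finger_gap: 0.45
```

Run:
```python
from h import *
go([*st(-155,-52),14],131)
```

```text
t 7.15 at [508.8  19.1 115.9] shift cm [-0.32 10.18 -0.81] turn [-0.005 -0.564  0.005] F [-0.5  0.   0.1]
```

apply_moves(moves=[[[0.45, -0.1, 0, -0.3, 0, -0.14, 0], [0.45, -0.2, 0, -0.6, 0, -0.28, 0], [0.45, -0.3, 0, -0.8, 0, -0.42, 0], [0.45, -0.3, 0, -0.8, 0, -0.564, 0], [0.45, -0.3, 3.5, -0.8, 0, -0.564, 0], [0.45, -0.3, 7, -0.8, 0, -0.564, 0], [0.45, -0.3, 9.6, -0.8, 0, -0.564, 0], [0.45, -0.3, 9.9, -0.8, 0, -0.564, 0]]])

```text
clock: 8.15
position: [517.1, 16.6, 15.5]
orientation: [[-0.652, -0.01, -0.759], [0.759, 0.001, -0.652], [0.007, -1.0, 0.006]]
force: [-0.1, 0.3, 0.7]
finger_gap: 0.452
```

Run:
```python
from h import *
go([*st(-107,-52),14],131)
```

```text
t 8.15 at [517.1  16.6  15.5] shift cm [ 0.13  0.12 -4.81] turn [-0.006 -0.006  0.007] F [-0.1  0.3  0.7]
```

apply_moves(moves=[[[0.45, 0, 0, -0.6, 0, 0, 0], [0.45, 0, 0, -1.2, 0, 0, 0], [0.45, 0, 0, -1.8, 0, 0, 0], [0.45, 0, 0, -2.4, 0, 0, 0], [0.45, 0, 0, -3.0, 0, 0, 0], [0.45, 0, 0, -3.6, 0, 0, 0], [0.45, 0, 0, -4.1, 0, 0, 0], [0.45, 0, 0, -4.5, 0, 0, 0]]])

```text
clock: 9.15
position: [555.9, 44.4, 18.3]
orientation: [[-0.651, -0.0, -0.759], [0.759, -0.0, -0.651], [0.0, -1.0, 0.0]]
force: [-1.9, -2.1, 2.8]
finger_gap: 0.45
```

apply_moves(moves=[[[0.45, 0, 0, -0.1, 0, 0, 0], [0.45, 0, 0, -0.2, 0, 0, 0], [0.45, 0, 0, -0.3, 0, 0, 0], [0.45, 0, 0, -0.4, 0, 0, 0], [0.45, 0, 0, -0.5, 0, 0, 0], [0.45, 0, 0, -0.6, 0, 0, 0], [0.45, 0, 0, -0.6, 0, 0, 0], [0.45, 0, 0, -0.6, 0, 0, 0]]])

```text
clock: 10.15
position: [556.3, 44.7, 18.0]
orientation: [[-0.649, -0.008, -0.76], [0.76, -0.004, -0.649], [0.002, -1.0, 0.009]]
force: [-10.1, -8.2, 9.3]
finger_gap: 0.444
```

apply_moves(moves=[[[0.45, 0, 0, 1, 0, 0, 0], [0.45, 0, 0, 2.5, 0, 0, 0], [0.45, 0, -2, 3.5, 0, 0, 0], [0.45, 0, -7, 3.5, 0, 0, 0], [0.45, 0, -12, 3.5, 0, 0, 0], [0.45, 3, -17, 6, 0, 0, 0], [0.45, 7, -17, 7, 0, 0, 0], [0.45, 10, -17, 7, 0, 0, 0]]])

```text
clock: 11.15
position: [441.0, 79.5, 189.3]
orientation: [[-0.651, 0.003, -0.759], [0.759, 0.002, -0.651], [-0.001, -1.0, -0.003]]
force: [-0.5, 0.5, -0.5]
finger_gap: 0.446
```

Run:
```python
from h import *
a=r.get_image("side"); cv2.imwrite("pics/s2.png",cv2.resize(cv2.convertScaleAbs(a[240:400,240:420],alpha=1.5),(720,640)[:2] and (675,600),interpolation=cv2.INTER_CUBIC))
cm=cam("side")
for nm,z,L in (("tin",56,[(0,0),(-96,0),(-96,-96),(0,-96)]),("rail",22,[(14,14),(-130,14),(-130,0),(14,-130),(0,-130)])):
    print(nm,((w2px(cm,[[*st(*q),z] for q in L])-[240,240])*3.75).round(0).tolist())
go([460.5,288.5,180],131)
```

```text
tin [[318.0, 75.0], [139.0, 218.0], [320.0, 380.0], [498.0, 222.0]]
rail [[315.0, 84.0], [53.0, 295.0], [77.0, 317.0], [579.0, 301.0], [555.0, 323.0]]
t 11.2 at [438.1  83.8 188.7] shift cm [ 13.99   0.96 -15.1 ] turn [ 0.002 -0.001  0.004] F [-3.2  3.3  0.7]
```

View pics/s2.png

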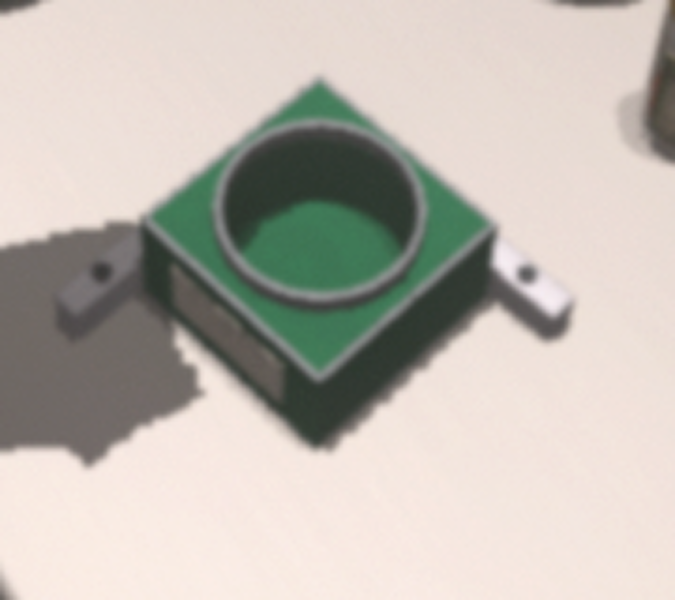

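The tin's top corners at (320,78), (145,220), (320,380), (494,222) match the predicted home within about 1.5 px. I'll re-press once along +y with shut fingers to be sure it's snug.

Run:
```python
from h import *
go([*st(-50,-128),15],131)
```

```text
t 11.2 at [438.1  83.8 188.7] shift cm [-17.81  17.33 -12.06] turn [ 0.002 -0.001  0.004] F [-3.2  3.3  0.7]
```

apply_moves(moves=[[[0, -4.5, 0, -3, 0, 0, 0], [0, -9, 1, -6, 0, 0, 0], [0, -13.5, 2, -9, 0, 0, 0], [0, -18, 4, -12.1, 0, 0, 0], [0, -18.2, 9, -12.1, 0, 0, 0], [0, -18.2, 14, -12.1, 0, 0, 0], [0, -18.2, 17, -12.1, 0, 0, 0], [0, -18.2, 17.2, -12.1, 0, 0, 0]]])

```text
clock: 12.2
position: [649.6, 19.1, 12.9]
orientation: [[-0.651, -0.006, -0.759], [0.759, 0.0, -0.651], [0.004, -1.0, 0.005]]
force: [-0.1, 0.3, 0.3]
finger_gap: -0.005
```

Run:
```python
from h import *
go([*st(-50,-110),15],131)
```

```text
t 12.2 at [649.6  19.1  12.9] shift cm [ 2.81 -0.2  -0.33] turn [-0.005 -0.007  0.004] F [-0.1  0.3  0.3]
```

apply_moves(moves=[[[0, 0.6, -0.2, -0.2, 0, 0, 0], [0, 1.2, -0.2, -0.3, 0, 0, 0], [0, 1.7, -0.2, -0.3, 0, 0, 0], [0, 2.1, -0.2, -0.3, 0, 0, 0], [0, 2.4, -0.2, -0.3, 0, 0, 0], [0, 2.6, -0.2, -0.3, 0, 0, 0], [0, 2.8, -0.2, -0.3, 0, 0, 0], [0, 2.9, -0.2, -0.3, 0, 0, 0]]])

```text
clock: 13.2
position: [639.2, 39.1, 20.4]
orientation: [[-0.649, 0.007, -0.761], [0.761, -0.004, -0.649], [-0.008, -1.0, -0.003]]
force: [4.0, -6.0, 5.2]
finger_gap: -0.002
```

apply_moves(moves=[[[0, 0.1, 0, 0, 0, 0, 0], [0, 0.2, 0, 0, 0, 0, 0], [0, 0.3, 0, 0, 0, 0, 0], [0, 0.4, 0, 0, 0, 0, 0], [0, 0.5, 0, 0, 0, 0, 0], [0, 0.5, 0, 0, 0, 0, 0], [0, 0.5, 0, 0, 0, 0, 0], [0, 0.5, 0, 0, 0, 0, 0]]])

```text
clock: 14.2
position: [637.2, 42.1, 21.6]
orientation: [[-0.648, 0.01, -0.762], [0.762, -0.005, -0.648], [-0.01, -1.0, -0.004]]
force: [4.6, -7.1, 8.2]
finger_gap: -0.001
```

apply_moves(moves=[[[0, 0.1, 0, 0, 0, 0, 0], [0, 0.2, 0, 0, 0, 0, 0], [0, 0.3, 0, 0, 0, 0, 0], [0, 0.4, 0, 0, 0, 0, 0], [0, 0.5, 0, 0, 0, 0, 0], [0, 0.5, 0, 0, 0, 0, 0], [0, 0.5, 0, 0, 0, 0, 0], [0, 0.5, 0, 0, 0, 0, 0]]])

```text
clock: 15.2
position: [636.6, 42.7, 22.3]
orientation: [[-0.646, 0.015, -0.763], [0.763, -0.008, -0.646], [-0.016, -1.0, -0.007]]
force: [8.3, -9.2, 6.2]
finger_gap: 0.001
```

apply_moves(moves=[[[0, -1.5, 0, 0, 0, 0, 0], [0, -3.5, -1, 0, 0, 0, 0], [0.3, -3.5, -6, 0, 0, 0, 0], [0.6, -3.5, -11, 0, 0, 0, 0], [0.6, -1, -15, 3, 0, 0, 0], [0.6, 3, -16, 5, 0, 0, 0], [0.6, 8, -16, 6, 0, 0, 0], [0.6, 13, -16, 7, 0, 0, 0]]])

```text
clock: 16.2
position: [489.1, 105.0, 178.2]
orientation: [[-0.65, -0.002, -0.76], [0.76, 0.001, -0.65], [0.002, -1.0, 0.001]]
force: [0.0, 1.3, 0.0]
finger_gap: 0.602
```

Run:
```python
from h import *
print(r.get_obs()["joint_pos"].round(0))
go([460.5,288.5,190],131)
```

```text
[-16.  14.   3.  99.  -1.  67. 117.]
t 16.2 at [489.1 105.  178.2] shift cm [15.8  -1.17 -9.76] turn [-0.001 -0.008  0.002] F [0.  1.3 0. ]
```

apply_moves(moves=[[[0.6, 3, -0.4, -2, 0, 0, 0], [0.6, 6, -0.8, -4, 0, 0, 0], [0.6, 9, -1.2, -6, 0, 0, 0], [0.6, 12, -1.2, -8, 0, 0, 0], [0.6, 15, -1.2, -9.5, 0, 0, 0], [0.6, 15.6, -1.2, -9.8, 0, 0, 0], [0.6, 15.6, -1.2, -9.8, 0, 0, 0], [0.6, 15.6, -1.2, -9.8, 0, 0, 0]]])

```text
clock: 17.2
position: [465.1, 283.8, 190.2]
orientation: [[-0.648, -0.0, -0.761], [0.761, -0.002, -0.648], [-0.001, -1.0, 0.001]]
force: [0.8, 0.7, -0.8]
finger_gap: 0.6
```

Run:
```python
from h import *
o=r.get_obs(); a=r.get_image("wrist"); cv2.imwrite("pics/w1.png",a)
cs=cam("side"); b=r.get_image("side"); cv2.imwrite("pics/s3.png",b)
cw=cam("wrist",o); print("pred knob",w2px(cw,[[460.5,289,72],[460.5,289,22]]))
go([460.5,288.5,190],131)
```

```text
pred knob [[329.06206935 236.56644537]
 [327.58240559 218.65099957]]
t 17.3 at [465.1 284.2 190.3] shift cm [0.62 0.03 0.07] turn [-0.    -0.01  -0.001] F [ 0.2 -0.1 -0. ]
```

View pics/w1.png

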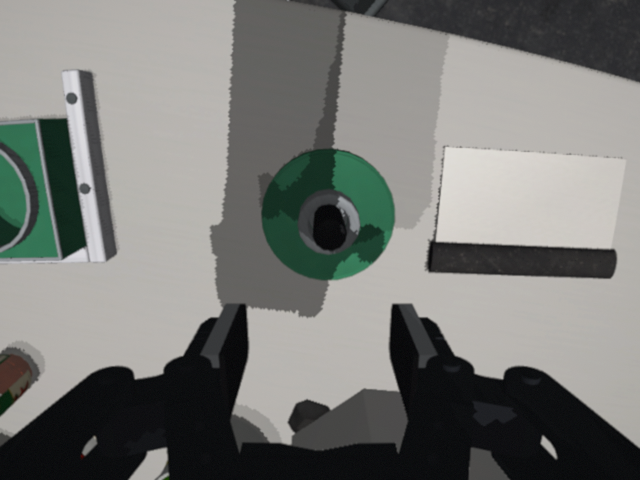

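The wrist view shows the plate circle centred about (329,214), spanning 262..396 by 148..280, with the knob at (330,234) and the tin against the stop at left.

Run:
```python
from h import *
o=r.get_obs(); cw=cam("wrist",o)
print(px2w(cw,[[329,214],[262,214],[396,214]],22), px2w(cw,[[330,234]],72),px2w(cw,[[329,224]],44))
go([459.5,290.5,110],131)
```

```text
[[457.26519663 288.03328589  22.        ]
 [489.43843702 250.20217325  22.        ]
 [424.9676082  325.85952738  22.        ]] [[458.96029401 288.86183968  72.        ]] [[459.26267699 289.11143087  44.        ]]
t 17.3 at [465.1 284.2 190.3] shift cm [0.85 8.03 0.02] turn [-0.    -0.01  -0.001] F [ 0.2 -0.1 -0. ]
```

apply_moves(moves=[[[0.6, 0.7, 1, 0.1, 0, -0.01, 0], [0.6, 0.7, 4, 0.1, 0, -0.01, 0], [0.6, 0.7, 7, 0.1, 0, -0.01, 0], [0.6, 0.7, 10, 0.1, 0, -0.01, 0], [0.6, 0.7, 12.5, 0.1, 0, -0.01, 0], [0.6, 0.7, 13.8, 0.1, 0, -0.01, 0], [0.6, 0.7, 14.2, 0.1, 0, -0.01, 0], [0.6, 0.7, 14.2, 0.1, 0, -0.01, 0]]])

```text
clock: 18.3
position: [459.5, 290.9, 48.8]
orientation: [[-0.658, 0.001, -0.753], [0.753, 0.001, -0.658], [-0.0, -1.0, -0.001]]
force: [0.2, 0.6, 0.2]
finger_gap: 0.602
```

Run:
```python
from h import *
go([459.5,288.8,47],131)
o=r.get_obs(); cv2.imwrite("pics/w2.png",r.get_image("wrist"))
```

```text
t 18.3 at [459.5 290.9  48.8] shift cm [-0.16  0.18  0.14] turn [ 0.001  0.003 -0.   ] F [0.2 0.6 0.2]
```

View pics/w2.png

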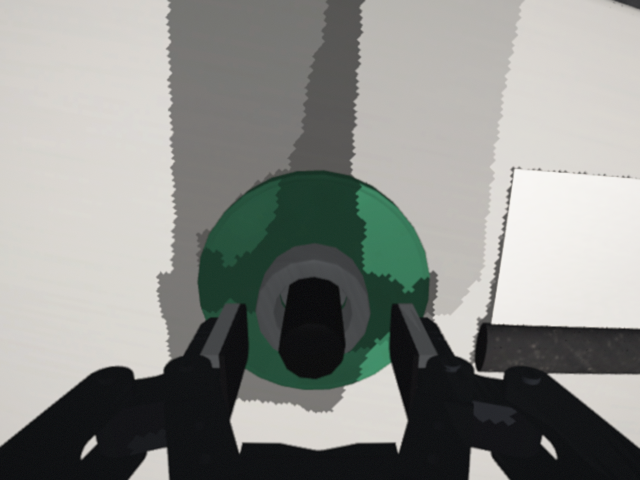

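The knob (columns 280–346) lies about 2 mm left of the jaw centre, between the pads and above the collar. I'll correct and close.

apply_moves(moves=[[[0.6, -0.2, 0.1, 0.1, 0, 0, 0], [0.6, -0.2, 0.1, 0.1, 0, 0, 0], [0.2, -0.2, 0.1, 0.1, 0, 0, 0], [0, -0.2, 0.1, 0.1, 0, 0, 0], [0, -0.2, 0.1, 0.1, 0, 0, 0], [0, -0.2, 0.1, 0.1, 0, 0, 0], [0, -0.2, 0.1, 0.1, 0, 0, 0], [0, -0.2, 0.1, 0.1, 0, 0, 0]]], grip_force=50)

```text
clock: 19.35
position: [460.1, 288.4, 47.6]
orientation: [[-0.658, 0.001, -0.753], [0.753, 0.0, -0.658], [-0.0, -1.0, -0.001]]
force: [0.4, -2.4, 4.4]
finger_gap: 0.242
```

apply_moves(moves=[[[0, 0, -0.5, 0, 0, 0, 0], [0, 0, -2, 0, 0, 0, 0], [0, 0, -5, 0, 0, 0, 0], [0, 0, -9, 0, 0, 0, 0], [0, -3, -13, 0.8, 0, 0, 0], [0, -7, -14, 2, 0, 0, 0], [0, -10.7, -14, 2.9, 0, 0, 0], [0, -10.7, -14, 2.9, 0, 0, 0]]])

```text
clock: 20.35
position: [510.2, 183.6, 187.9]
orientation: [[-0.652, 0.002, -0.758], [0.758, -0.003, -0.652], [-0.003, -1.0, 0.001]]
force: [-0.7, -0.6, -2.6]
finger_gap: 0.234
```

apply_moves(moves=[[[0, 0, 0, 0, 0, 0, 0], [0, 0, 0, 0, 0, 0, 0], [0, 0, 0, 0, 0, 0, 0], [0, 0, 0, 0, 0, 0, 0], [0, 0, 0, 0, 0, 0, 0], [0, 0, 0, 0, 0, 0, 0], [0, 0, 0, 0, 0, 0, 0], [0, 0, 0, 0, 0, 0, 0]]])

```text
clock: 21.35
position: [508.3, 188.8, 187.3]
orientation: [[-0.658, 0.0, -0.753], [0.753, -0.0, -0.658], [-0.0, -1.0, 0.0]]
force: [0.7, 0.1, -2.6]
finger_gap: 0.239
```

Run:
```python
from h import *
o=r.get_obs(); cv2.imwrite("pics/w3.png",r.get_image("wrist")); cv2.imwrite("pics/s4.png",r.get_image("side"))
go([*st(-48,-48),120],131); print(st(-48,-48))
cw=cam("wrist",o);print("pred rim",w2px(cw,[[*st(-48,-48),66]]))
np.savez("o3.npz",p=o["position"],R=o["orientation"])
```

```text
t 21.45 at [508.3 188.8 187.3] shift cm [-13.07   6.73  -0.05] turn [ 0.     0.003 -0.   ] F [-0.2  0.2 -3. ]
[594.66477354  90.68310676]
pred rim [[117.10450183 236.1600497 ]]
```

View pics/w3.png

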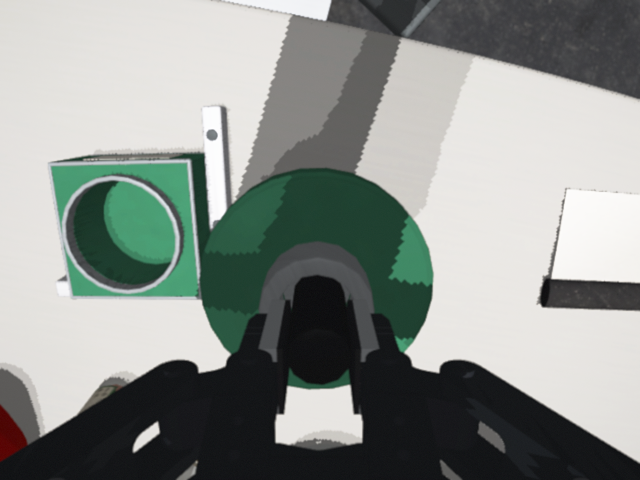

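The wrist view shows both lids hanging level (plate columns 202–433, rows 168–388) and the tin rim centred near (122,234), against the stop.

Run:
```python
from h import *
from scipy.optimize import least_squares
o=r.get_obs(); cw=cam("wrist",o); R=np.array(o["orientation"]);p=np.array(o["position"])
def bbox(c,rad,z):
    a=np.linspace(0,2*np.pi,200); q=w2px(cw,np.c_[c[0]+rad*np.cos(a),c[1]+rad*np.sin(a),0*a+z]); return np.r_[q.min(0),q.max(0)]
def fit(b,rad,z,c0):
    s=least_squares(lambda c:bbox(c,rad,z)-b,c0); print("c",s.x.round(1),"res",s.fun.round(1)); return s.x
t=fit([62,175,182,293],40,66,[594,90])
l=fit([202,168,433,388],50,p[2]-25.6,p[:2])
for d in (l-p[:2],t-p[:2],t-l): print("tool x,z:",(R.T@np.r_[d,0]).round(1))
# rim mask fit in side image
```

```text
c [593.   92.8] res [ 0.5 -0.3 -0.5  0.3]
c [505.8 186.6] res [-2.6  0.1  2.6  0.4]
tool x,z: [-0.  -0.   3.3]
tool x,z: [-128.     0.    -0.6]
tool x,z: [-128.     0.    -3.9]
```

Run:
```python
from h import *
o=r.get_obs(); cw=cam("wrist",o); R=np.array(o["orientation"]);p=np.array(o["position"])
a=np.linspace(0,2*np.pi,200)
for dz in (-2,0,2,4):
  c=p+R@[0,-24.4,dz]; q=w2px(cw,np.c_[c[0]+11*np.cos(a),c[1]+11*np.sin(a),0*a+c[2]]); print(dz,q.min(0).round(0),q.max(0).round(0))
  c=p+R@[0,3.6,dz]; q=w2px(cw,np.c_[c[0]+22*np.cos(a),c[1]+22*np.sin(a),0*a+c[2]]); print("   collar",q.min(0).round(0),q.max(0).round(0))
b=cv2.imread("pics/w3.png"); print(b[300:400:4,318].sum(1))
cv2.imwrite("pics/w3c.png",cv2.resize(cv2.convertScaleAbs(b[220:400,220:420],alpha=3),(660,594),interpolation=cv2.INTER_CUBIC))
```

```text
-2 [282. 332.] [352. 393.]
   collar [259. 268.] [376. 373.]
0 [282. 326.] [352. 387.]
   collar [259. 263.] [376. 369.]
2 [282. 320.] [352. 382.]
   collar [259. 257.] [376. 364.]
4 [282. 314.] [352. 377.]
   collar [258. 252.] [376. 360.]
[ 48  39  53  44  46  50  43  51  60  54  50  55  48  53  51  55  53  55
  49  49  57 134 310 690 689]
```

View pics/w3c.png

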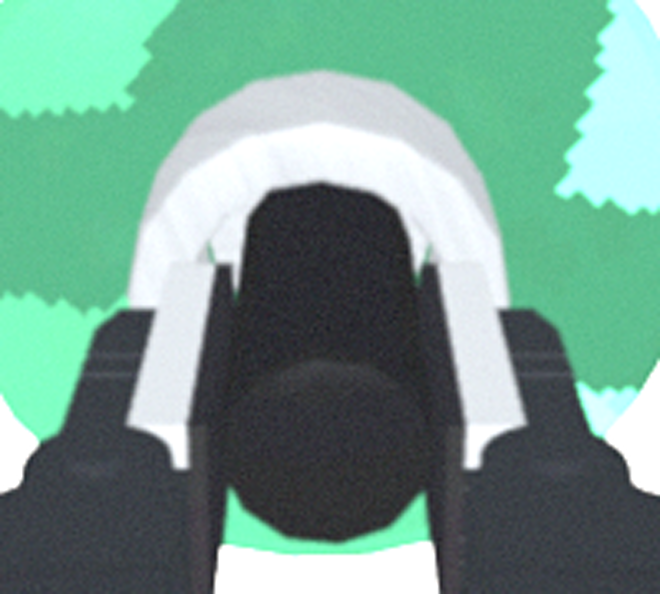

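apply_moves(moves=[[[0, -3.2, 0, 0, 0, 0, 0], [0, -6.4, 0, 0, 0, 0, 0], [0, -9.6, 0, -0.1, 0, 0, 0], [0, -12.9, 0, -0.1, 0, 0, 0], [0, -12.9, 2, -0.1, 0, 0, 0], [0, -12.9, 4.5, -0.1, 0, 0, 0], [0, -12.9, 6.5, -0.1, 0, 0, 0], [0, -12.9, 6.5, -0.1, 0, 0, 0]]])

```text
clock: 22.45
position: [592.1, 92.1, 120.2]
orientation: [[-0.658, -0.005, -0.753], [0.753, -0.001, -0.658], [0.003, -1.0, 0.004]]
force: [0.0, -0.3, -3.1]
finger_gap: 0.239
```

Run:
```python
from h import *
go([593.4,92.0,99.6],131)
cv2.imwrite("pics/s5.png",cv2.resize(cv2.convertScaleAbs(r.get_image("side")[210:390,240:420],alpha=1.5),(600,600),interpolation=cv2.INTER_CUBIC))
```

```text
t 22.45 at [592.1  92.1 120.2] shift cm [-0.1   2.06 -0.1 ] turn [-0.004  0.003  0.003] F [ 0.  -0.3 -3.1]
```

apply_moves(moves=[[[0, 0, 0, 0, 0, 0, 0], [0, 0, 0.2, 0, 0, 0, 0], [0, 0, 0.4, 0, 0, 0, 0], [0, 0, 0.6, 0, 0, 0, 0], [0, 0, 0.8, 0, 0, 0, 0], [0, 0, 1.0, 0, 0, 0, 0], [0, 0, 1.2, 0, 0, 0, 0], [0, 0, 1.2, 0, 0, 0, 0]]])

```text
clock: 23.5
position: [593.7, 92.3, 110.0]
orientation: [[-0.658, -0.001, -0.753], [0.753, -0.0, -0.658], [0.0, -1.0, 0.0]]
force: [-0.1, -0.2, -3.2]
finger_gap: 0.24
```

apply_moves(moves=[[[0, 0, 0.1, 0, 0, 0, 0], [0, 0, 0.25, 0, 0, 0, 0], [0, 0, 0.4, 0, 0, 0, 0], [0, 0, 0.5, 0, 0, 0, 0], [0, 0, 0.6, 0, 0, 0, 0], [0, 0, 0.7, 0, 0, 0, 0], [0, 0, 0.8, 0, 0, 0, 0], [0, 0, 0.8, 0, 0, 0, 0]]])

```text
clock: 24.5
position: [593.8, 92.3, 102.2]
orientation: [[-0.658, -0.0, -0.753], [0.753, -0.0, -0.658], [0.0, -1.0, 0.0]]
force: [0.3, -0.2, -4.0]
finger_gap: 0.238
```

apply_moves(moves=[[[0, 0, 0.05, 0, 0, 0, 0], [0, 0, 0.1, 0, 0, 0, 0], [0, 0, 0.15, 0, 0, 0, 0], [0, 0, 0.2, 0, 0, 0, 0], [0, 0, 0.25, 0, 0, 0, 0], [0, 0, 0.3, 0, 0, 0, 0], [0, 0, 0.35, 0, 0, 0, 0], [0, 0, 0.35, 0, 0, 0, 0]]])

```text
clock: 25.5
position: [594.0, 92.3, 99.6]
orientation: [[-0.658, 0.0, -0.753], [0.753, 0.0, -0.658], [-0.0, -1.0, -0.0]]
force: [-1.6, -0.2, 3.9]
finger_gap: 0.241
```

The lids are seated at the predicted height (TCP 99.6) with light contact. Releasing the knob.

apply_moves(moves=[[[0, 0, -0.1, 0, 0, 0, 0], [0.3, 0, -0.1, 0, 0, 0, 0], [0.4, 0, -0.1, 0, 0, 0, 0], [0.5, 0, -0.1, 0, 0, 0, 0], [0.6, 0, -0.1, 0, 0, 0, 0], [0.75, 0, -0.1, 0, 0, 0, 0], [0.75, 0, -0.1, 0, 0, 0, 0], [0.75, 0, -0.1, 0, 0, 0, 0]]], grip_force=40)

```text
clock: 26.5
position: [593.9, 92.3, 99.8]
orientation: [[-0.658, 0.0, -0.753], [0.753, -0.0, -0.658], [-0.0, -1.0, -0.0]]
force: [0.6, -0.2, -0.1]
finger_gap: 0.749
```

Run:
```python
from h import *
o=r.get_obs(); a=r.get_image("wrist"); cv2.imwrite("pics/w4.png",a)
go([*o["position"][:2],75],131); print(o["force"],o["finger_gap"])
cw=cam("wrist",o); R=np.array(o["orientation"]);p=np.array(o["position"]); t=np.linspace(0,2*np.pi,200)
for nm,c,rad in (("knobtop",24.4,11),("collartop",-3.6,22),("plate",-25.6,50)):
  for dx,dz in ((0,0),(0,2)):
    c0=p+R@[dx,0,dz]; q=w2px(cw,np.c_[c0[0]+rad*np.cos(t),c0[1]+rad*np.sin(t),0*t+p[2]+c]); print(nm,dz,q.min(0).round(0),q.max(0).round(0))
```

```text
t 26.55 at [593.9  92.4  99.8] shift cm [-0.01  2.48  0.  ] turn [ 0.     0.003 -0.   ] F [ 0.1 -0.4  0.4]
[ 0.61137954 -0.1502665  -0.13030231] 0.7486700731812279
knobtop 0 [282. 326.] [352. 387.]
knobtop 2 [282. 320.] [352. 382.]
collartop 0 [259. 263.] [376. 369.]
collartop 2 [259. 257.] [376. 364.]
plate 0 [200. 177.] [435. 395.]
plate 2 [200. 171.] [435. 391.]
```

View pics/w4.png

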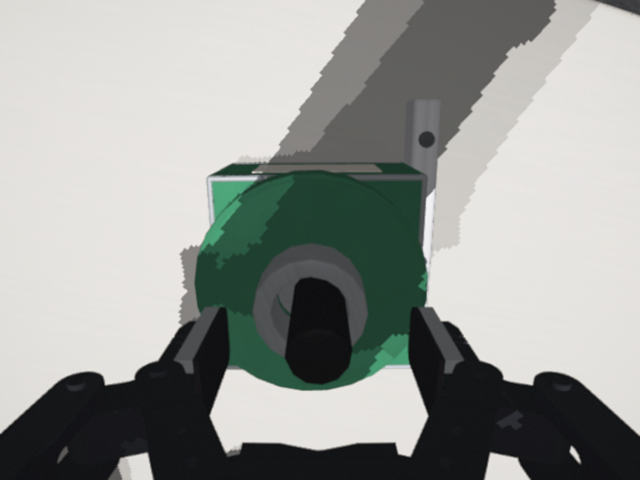

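The knob is released and lids seated level. The collar (columns 254–367) sits about 2.5 mm left of the jaw centre, within its play, so the closing jaws will centre it. Descending around the collar.

apply_moves(moves=[[[0.75, 0, 0.4, 0.1, 0, 0, 0], [0.75, 0, 0.9, 0.1, 0, 0, 0], [0.75, 0, 1.4, 0.1, 0, 0, 0], [0.75, 0, 1.8, 0.1, 0, 0, 0], [0.75, 0, 2.1, 0.1, 0, 0, 0], [0.75, 0, 2.3, 0.1, 0, 0, 0], [0.75, 0, 2.4, 0.1, 0, 0, 0], [0.75, 0, 2.4, 0.1, 0, 0, 0]]])

```text
clock: 27.55
position: [593.2, 91.7, 75.8]
orientation: [[-0.658, 0.0, -0.753], [0.753, -0.0, -0.658], [-0.0, -1.0, -0.0]]
force: [-0.2, 0.1, 0.4]
finger_gap: 0.748
```

apply_moves(moves=[[[0.65, 0, 0, 0, 0, 0, 0], [0.58, 0, 0, 0, 0, 0, 0], [0.55, 0, 0, 0, 0, 0, 0], [0.52, 0, 0, 0, 0, 0, 0], [0.48, 0, 0, 0, 0, 0, 0], [0.4, 0, 0, 0, 0, 0, 0], [0.3, 0, 0, 0, 0, 0, 0], [0.3, 0, 0, 0, 0, 0, 0]]], grip_force=40)

```text
clock: 28.55
position: [593.8, 91.4, 76.5]
orientation: [[-0.658, 0.001, -0.753], [0.753, -0.0, -0.658], [-0.001, -1.0, -0.001]]
force: [0.1, -2.1, 4.9]
finger_gap: 0.501
```

apply_moves(moves=[[[0.3, 0, -0.1, 0, 0, 0, 0], [0.3, 0, -0.3, 0, 0, 0, 0], [0.3, 0, -0.5, 0, 0, 0, 0], [0.3, 0, -0.8, 0, 0, 0, 0], [0.3, 0, -1.1, 0, 0, 0, 0], [0.3, 0, -1.4, 0, 0, 0, 0], [0.3, 0, -1.7, 0, 0, 0, 0], [0.3, 0, -2.0, 0, 0, 0, 0]]])

```text
clock: 29.55
position: [593.2, 91.7, 96.1]
orientation: [[-0.658, 0.0, -0.753], [0.753, 0.0, -0.658], [-0.0, -1.0, -0.0]]
force: [0.4, -0.5, -0.6]
finger_gap: 0.494
```

apply_moves(moves=[[[0.3, 0, -0.7, 0, 0, 0, 0], [0.3, 0, -1.5, 0, 0, 0, 0], [0.3, 0, -2.5, 0, 0, 0, 0], [0.3, 0, -3.5, 0, 0, 0, 0], [0.3, 0, -4.5, 0, 0, 0, 0], [0.3, 0, -5.5, 0, 0, 0, 0], [0.3, 0, -6.5, 0, 0, 0, 0], [0.3, 0, -7.5, 0, 0, 0, 0]]])

```text
clock: 30.55
position: [593.2, 91.7, 171.5]
orientation: [[-0.658, 0.0, -0.753], [0.753, 0.0, -0.658], [0.0, -1.0, -0.0]]
force: [-0.0, 0.2, 0.5]
finger_gap: 0.499
```

apply_moves(moves=[[[0.3, 0, -0.3, 0, 0, 0, 0], [0.3, 0, -0.6, 0, 0, 0, 0], [0.3, 0, -0.8, 0, 0, 0, 0], [0.3, 0, -0.8, 0, 0, 0, 0], [0.3, 0, -0.8, 0, 0, 0, 0], [0.3, 0, -0.8, 0, 0, 0, 0], [0.3, 0, -0.8, 0, 0, 0, 0], [0.3, 0, -0.8, 0, 0, 0, 0]]])

```text
clock: 31.55
position: [593.1, 91.7, 178.8]
orientation: [[-0.658, -0.0, -0.753], [0.753, -0.0, -0.658], [0.0, -1.0, 0.0]]
force: [-0.7, 0.3, -1.4]
finger_gap: 0.502
```

Run:
```python
from h import *
a=r.get_image("side")[160:390,230:430]; b=r.get_image("scene")[160:390,300:500]; 
f=lambda i:cv2.resize(cv2.convertScaleAbs(i,alpha=1.7),(400,460),interpolation=cv2.INTER_CUBIC)
cv2.imwrite("pics/f1.png",np.hstack([f(a),f(b)])); go([593.7,92.3,180],131)
```

```text
t 31.65 at [593.2  91.7 178.8] shift cm [ 0.01 -0.12 -0.08] turn [0.    0.003 0.   ] F [-0.2  0.7 -0.9]
```

View pics/f1.png

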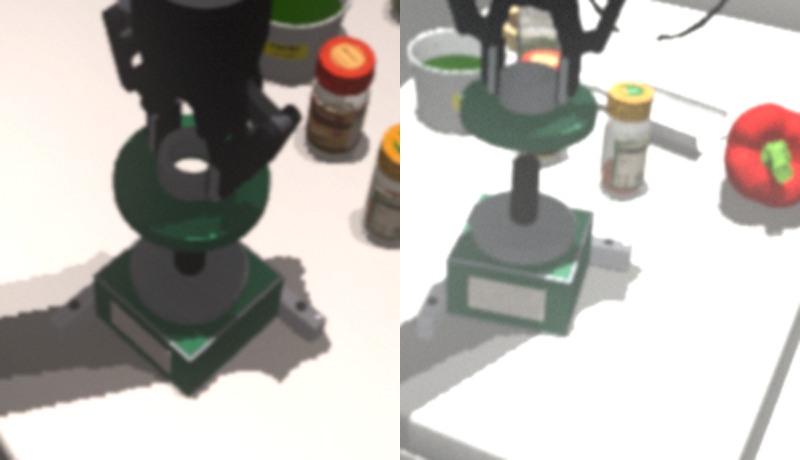

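The side/scene pair shows the outer lid level in the gripper above the knob, the inner lid's flange flat on the tin, and the tin at the rails. One last close look at the tin against the stop.

Run:
```python
from h import *
a=r.get_image("side"); s=4.6; cm=cam("side")
b=cv2.resize(cv2.convertScaleAbs(a[275:365,262:402],alpha=2.2),None,fx=5,fy=5,interpolation=cv2.INTER_CUBIC)
for L,z in (([(0,0),(-96,0),(-96,-96),(0,-96)],56),([(-96,0),(-96,-96),(0,-96)],0),([(-130,0),(0,0),(0,-130)],22)):
    q=((w2px(cm,[[*st(*p),z] for p in L])-[262,275]+.5)*5).round().astype(np.int32); cv2.polylines(b,[q],z==56,(0,0,255),1)
cv2.imwrite("pics/f2.png",b)
```

```text
(no output)
```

View pics/f2.png

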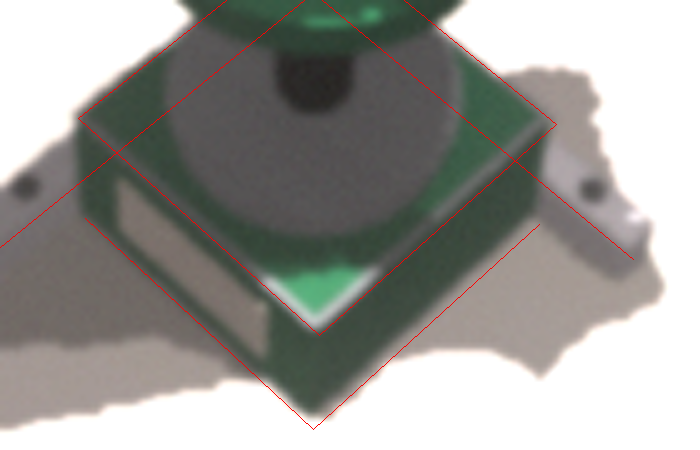

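Run:
```python
from h import *
b=cv2.imread("pics/w3.png").astype(int)
pr=lambda L:" ".join("%d/%d/%d"%tuple(v) for v in L)
print("row120 c196-234",pr(b[120,196:234]))
print("row145",pr(b[145,196:234]))
print("row200 c184-206",pr(b[200,184:206]))
for c in(60,66): print("col",c,"r268-304",pr(b[268:304,c]))
print("col130 r288-306",pr(b[288:306,130]))
```

```text
row120 c196-234 228/231/233 228/232/233 228/231/234 227/231/234 226/230/232 217/220/221 221/220/220 245/243/243 252/251/251 253/252/252 253/253/252 253/253/252 253/253/252 253/252/252 253/252/252 253/252/252 253/253/252 253/253/252 253/253/252 253/253/252 253/253/252 253/253/253 253/253/252 251/250/250 233/230/230 165/161/162 112/110/109 101/99/99 98/96/97 96/93/94 116/116/116 167/171/173 201/207/209 222/226/228 227/231/233 227/231/233 227/231/233 227/231/233
row145 228/231/233 228/231/233 227/230/233 227/231/233 227/231/232 227/231/232 222/225/227 208/210/212 231/228/229 250/249/249 253/252/252 253/253/252 253/253/252 253/252/252 253/252/252 253/252/252 253/252/252 253/252/252 253/253/252 253/253/252 253/253/252 253/253/252 253/253/253 253/253/253 253/253/252 245/242/243 207/202/203 133/130/130 100/98/98 97/95/96 95/93/94 108/107/107 152/152/154 201/203/206 222/224/227 229/230/232 229/231/233 229/231/234
row200 c184-206 120/162/77 121/163/78 120/162/77 120/162/77 119/162/75 133/165/103 180/185/168 213/208/203 206/201/197 161/157/153 96/97/90 50/59/39 41/54/27 43/56/27 42/55/27 43/57
[... 480 characters left out ...]
1 224/228/230 225/228/230
col 66 r268-304 203/200/195 204/200/196 204/200/197 207/203/200 207/205/203 205/203/201 191/190/187 170/167/165 154/150/148 142/138/137 131/129/127 125/123/121 143/140/139 190/186/186 225/222/222 241/239/239 247/245/245 248/246/246 248/246/246 248/247/247 248/246/247 247/245/246 247/245/246 247/246/246 247/245/245 246/244/244 245/243/243 241/238/239 228/227/228 224/227/229 225/228/231 225/229/231 225/228/231 224/228/230 224/228/231 225/229/231
col130 r288-306 85/82/81 134/131/127 192/187/183 207/202/198 199/197/189 169/180/153 128/162/97 127/159/94 164/175/146 197/195/187 204/201/199 214/216/217 224/227/230 226/229/232 226/230/232 226/229/232 227/230/232 226/229/232
```

Run:
```python
from h import *
d=np.load("o3.npz"); o=dict(position=d["p"],orientation=d["R"]); cw=cam("wrist",o)
b=cv2.imread("pics/w3.png").astype(int); g=b.sum(2)
f=lambda P,z:px2w(cw,P,z)[:,:2]
r1=f([[202.5,120],[203.8,145]],22); t1=f([[193.5,200]],56); r2=f([[60,281],[66,281]],22); t2=f([[130,298.8]],56); ro=f([[221,120],[222.2,145]],22);r2o=f([[60,296],[66,296]],22)
for y in (ey,): print("y: rail",(r1@y).round(1),"outer",(ro@y).round(1),"tin",(t1@y).round(1))
print("x: rail",(r2@ex).round(1),"outer",(r2o@ex).round(1),"tin",(t2@ex).round(1))
```

```text
y: rail [-271.8 -271.9] outer [-258.8 -258.8] tin [-272.1]
x: rail [557.5 557.4] outer [570.5 570.4] tin [556.9]
```

The rail faces and tin faces agree to within 0.5 mm in both axes, so the tin is snug. Handing in.

Run:
```python
from h import *
o=r.get_obs(); print(o["clock"],o["position"],o["finger_gap"],o["force"]); print(r.sign_off())
```

```text
31.7 [593.16948083  91.69639225 178.81862962] 0.49680087786788846 [-0.53028598  0.31951616 -0.7721343 ]
the job is handed in; nothing more can be done
None
```

The job is done and handed in at 31.7 s. I pushed the tin home against both rails and seated the nested lids by the knob. I then let go, took the outer lid by its collar and lifted it straight up about 100 mm, where the gripper still holds it.

- **Tin:** the last presses were about 13 N along x and 12 N along y. The tin moved about 3 mm on the second y press, so the first one had not left it home. In a wrist picture taken while I carried the lids over, the tin faces matched the rail faces within about 0.6 mm, which is roughly what the picture can resolve. After the lift I only checked by eye.
- **Inner lid:** the lids came to rest at the expected seated height with light contact (about 7 N change). The last pictures show the inner lid flat on the tin.
- **Outer lid:** it is level and centred within about 1 mm of the tin by the wrist picture. Its skirt is about 38 mm above the knob, and the grip is steady. The jars and cup look undisturbed in the pictures.
- **Disagreement:** my first side-camera fit of the stop was off by about 2 mm from the wrist view, and the side-view overlay shows that same offset. I trusted the wrist view and the contact readings.

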